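# Fit the coupling hub onto the forging press's pump shaft

### The arm

A 7-joint arm with a two-finger parallel gripper is mounted at the origin on the work surface. World frame = base frame: x ahead of the robot, y to its left, z up, the work surface at z = 0. Lengths are in m, angles in rad, forces in N, time in s.
With the tool pointing down it reaches from about 0.35 to 0.9 m from the base axis. Payload 8.1 kg.
Tool frame: the origin (TCP) lies at the very end of the fingers, on their centre line; the grasp point (between the pads) lies 19 mm behind it; y points along the fingers, x is the direction in which the jaws open and shut, and the axes are right-handed (so a half turn about y gives the same grasp; the last joint's range is limited). The gripper opens to 92 mm and grips with 3 to 60 N. Pads are 19 mm wide; open, the fingers measure 130 mm over their backs; the gripper's body (75 mm by 190 mm) begins 47 mm behind the grasp point.
Start: joints at [1.208, 0.434, 0.025, 1.573, -0.012, 1.134, -0.075], TCP at [0.161, -0.604, 0.227] pointing down, gripper open.
Joint ranges: [-2.62, 2.62], [-0.44, 2.09], [-1.27, 1.32], [0.08, 2.57], [-1.32, 4.46], [0.12, 2], [-2.74, 2.74]. Speed limits (rad/s): [2.22, 2.22, 3.01, 3.01, 3.14, 3.14, 3.14].

### API

Orientations are given as a rotation vector (axis times angle).
In Python, from cell import arm, imaging gives the robot as it stands. The module is installed in compiled form; this text tells all that it offers.
- The arm moves only by the tool send_rows, never from a script. Its argument "steps" is a list of rows, each a list of 5 numbers: the opening, from 0 (shut) to 1 (fully open), then the shift along the tool's x, y, z in cm, then the turn about the tool's y in rad. In form: [[jaw, x, y, z, roll], ...]. A call has 1 to 20 rows; each row is the pose to reach, as a shift and turn from the pose commanded when the call began, along the tool's axes at that moment; what a row does not reach only later rows make up. A row lasts 1/8 s, in which the tool goes at most 62.5 mm and 10.7 degrees, less where a joint would pass 70% of its speed; a pose out of reach is approached as far as the arm can. A call with a gripper value outside its range is refused whole. The fingers move at their own pace and stop on an object; "squeeze" is the grip in N (left out, the last holds). Time passes only in rows, so rows that repeat a pose let the fingers close. It gives the time, the measured TCP pose, the force and the opening at its end, in the units of the state.
- arm.observe(): the state, without advancing time (a new reading comes with each control period).
- imaging.get_image(name): name is "side" or "top"; returns the picture (420x560x3 uint8, blue, green, red); there is no depth.
- imaging.camera_params(name): a dict with "camera_matrix" (3x3 intrinsics, pixels), "position" and "orientation" of the camera in the world. Camera axes: x right, y down, z forward; pixel columns grow to the right and rows downward; lengths in m; the calibration is good to about 2 mm. A picture is of the moment at which its call begins. camera_params takes no time and is no camera call.
- arm.sign_off(): hands the job in, once; it reports no verdict.
The state is a dict: "clock": time; "joints": joint angles; "dq": joint speeds; "joint_efforts": joint torques, N m; "position": TCP position; "ee_rot": TCP orientation; "force": force on the tool from outside, world axes, zero at the start; "ft_torque": the same for the moment, N m; "width": opening from 0.0 (shut) to 1.0 (fully open).
Only numpy, scipy, OpenCV 4.12 (cv2) and the standard library are available. Lean on these libraries where they do the work, as an engineer would, in place of code of your own. Each camera call takes 0.05 s, during which the arm holds its last target.

### The job

Fit the dark coupling hub, dogs up, onto the keyed shaft of the hydraulic pump that stands in the vice: turn the hub gently until its keyway drops over the key and slide it fully home against the shaft's shoulder, without forcing it, knocking it on or letting it drop, as the pump's thrust plates will not take it. Then, with the hub home, turn the pump over by the hub until the set screw in its side faces straight out on the side of the red-plugged suction port, where the window of the bellhousing will be, and let go. Leave the other things on the bench where they are.

Things in the scene. Friction and masses are not known exactly. Their poses are not given: they have to be found in the camera images.
- pump: Aluminium gear pump, shaft up, in a grey vice; fixed. Origin on the shaft axis at the flat shoulder (34 mm across, 158 mm above the bench) where the hub rests when home. z up; x towards the side of the red-plugged suction port. Below it: pilot 81 mm across at -3 mm, flange at -11 mm (ears to 92 mm along y); the vice, 90 mm high, reaches 130 mm to -y, 225 mm to +y, 75 mm to +-x.
- shaft_end (a point): Centre of the end face of the pump's steel shaft, 36 mm above the pump's origin; axes as the pump's, it does not turn with the shaft. Shaft 25 mm in diameter, the last 5 mm tapered to 20 mm. It turns in the pump, without stops, against a drag of about 0.2 N m, and stays where it is left.
- key_end (a point): Level of the key's upper end, on the shaft axis 25 mm above the pump's origin; axes as the pump's. The brass key, 8 mm wide, 3 mm proud, runs from here down to 2 mm. Its angle is not measured: at the start it points 25 to 95 degrees anticlockwise (from above) from the pump's x; visible from above. The bare shaft above it centres the hub, which stands on the key's end until in line.
- suction_plug (a point): Outer face of the big red plug in the pump's suction port, 48 mm across, 70 mm from the shaft axis towards the pump's x, 20 mm towards its -y, 68 mm below the pump's origin.
- hub_center (a point): Dark steel coupling half: barrel 58 mm across, 36 mm high, three dogs on top within that diameter, 52 mm in all, about 0.6 kg; it stands on the bench, dogs up. Point on its axis, 26 mm above its foot; z up, x to the keyway and yellow mark. Bore 26.2 mm, right through; keyway 9.5 mm wide, to 16.6 mm from the axis. Home, it lies 26 mm above the pump's origin; standing on the key's end, 51 mm.
- hub_screw (a point): Set screw in the side of the hub's barrel, over the keyway, under the yellow mark: 29 mm from the axis along the hub's x, 14 mm above its foot. Axes as the hub's (x outwards).
- hub: The same coupling half; origin at the centre of its foot (underside), axes as the hub's: z up, x to the keyway.
- spider: Bystander: orange six-armed coupling insert, 56 mm across, 12 mm high, lying on the bench. Origin under its centre.
- paste_jar: Bystander: white jar of assembly paste with a black lid, 54 mm across, 65 mm high. Origin under its centre.
- mallet: Bystander: soft-faced mallet lying on the bench, 270 mm long along its x, head at +x 85 mm wide, 36 mm high. Origin on the bench, 145 mm from the head's far face.
- hex_key: Bystander: dark L-shaped hex key lying on the bench, 113 mm along its x, 6 mm thick, short leg 32 mm to +y at its +x end. Origin under the middle of the long leg.
Mind the look-alikes: they are no part of the job. What is shaped like the hub but blue is not meant.

How it is judged:
By the outcome, as a careful person would: the job done as asked, in the order asked, and still so for the second after the job is handed in, with the robot touching nothing.
It also fails if it takes over 72 s, if anything falls off the work surface, if the arm or the gripper's body presses on something with over 40 N, if the wrist force passes 120 N, or if a joint passes its speed limit or range.

## Working session

There is one attempt and no reset: what is moved stays moved. The work goes in short steps, Python scripts to look and compute and a tool call to move; the robot and the scene stay as the last step left them, time stands still between calls to the robot, and variables do not carry over. Pictures are saved under pics/ and viewed, and the job is handed in when it is done.

Besides the shell and the picture viewer there is one more tool, called as name(argument=value, ...) on one line, values as JSON. send_rows: Moves the arm, as the interface text tells. Its arguments: {"type":"object","properties":{"steps":{"type":"array","items":{"type":"array","items":{"type":"number"}}},"squeeze":{"type":"number"}},"required":["steps"]}

```bash
mkdir -p pics; python3 - <<'E'
from cell import arm, imaging
import cv2
s=arm.observe()
for k,v in s.items(): print(k,v)
for n in("side","top"):
    cv2.imwrite(f"pics/{n}0.png",imaging.get_image(n)); print(n,imaging.camera_params(n))
E
```

```text
clock 0.0
joints [ 1.20839117  0.43521812  0.0249995   1.57410284 -0.01159496  1.13399788
 -0.07511274]
dq [-8.58425664e-05  7.50348677e-04 -1.66665543e-04 -5.16362862e-04
 -8.14011033e-04 -1.39494907e-03 -3.18310775e-04]
joint_efforts [-7.84648455e-04 -6.67851305e+01  9.84350592e-01 -3.14467835e+01
 -6.05645031e-02  4.30360821e-02  1.94606578e-04]
position [ 0.16035306 -0.60354685  0.22594609]
ee_rot [-1.32006697  1.01677892 -1.01453955]
force [-0.13699885 -0.98208025 -0.05248465]
ft_torque [ 0.04014894 -0.00955719  0.0333289 ]
width 1.0012130992405903
side {'camera_matrix': array([[436.36235391,   0.        , 281.14639854],
       [  0.        , 436.36235391, 199.82019308],
       [  0.        ,   0.        ,   1.        ]]), 'position': array([0.29420061, 0.4733875 , 0.84013591]), 'orientation': array([-0.46987676,  2.77151318, -1.05762373])}
top {'camera_matrix': array([[385.01271174,   0.        , 278.59093218],
       [  0.        , 385.01271174, 209.85445417],
       [  0.        ,   0.        ,   1.        ]]), 'position': array([ 0.33472841, -0.11835783,  1.0048022 ]), 'orientation': array([-2.1834873 ,  2.03312328, -0.22103543])}
```

View pics/side0.png

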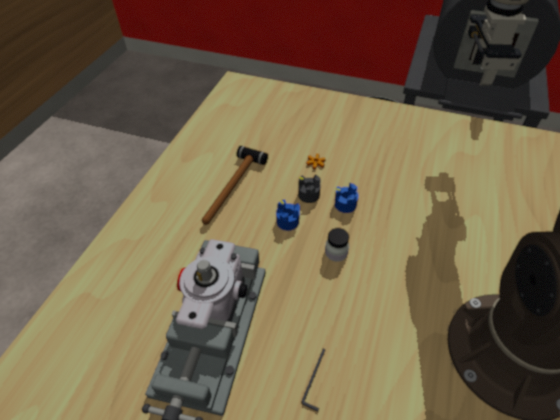

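View pics/top0.png

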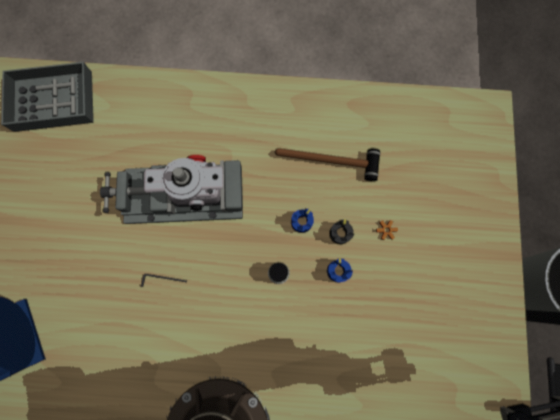

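```bash
python3 - <<'E'
import cv2
for n in("side","top"):
    im=cv2.imread(f"pics/{n}0.png")
    print(im.shape)
from scipy.spatial.transform import Rotation as R
print(R.from_rotvec([-1.32006697,1.01677892,-1.01453955]).as_matrix().round(3))
E
```

```text
(420, 560, 3)
(420, 560, 3)
[[ 0.257 -0.001  0.966]
 [-0.966  0.001  0.257]
 [-0.002 -1.    -0.   ]]
```

The side picture shows the dark hub near (310,188) with blue look-alikes at (288,215) and (346,198), and the pump shaft near (205,270). In the top picture the hub is at (341,233) and the shaft at (180,176). I'll zoom in on both.

```bash
cat > h.py <<'E'
import numpy as np, cv2
from cell import arm, imaging
from scipy.spatial.transform import Rotation as R
from scipy.optimize import least_squares
P={n:imaging.camera_params(n) for n in("side","top")}
def proj(n,X):
    p=P[n];Rm=R.from_rotvec(p["orientation"]).as_matrix()
    c=(np.atleast_2d(X)-p["position"])@Rm
    u=c@p["camera_matrix"].T
    return u[:,:2]/u[:,2:]
def ray(n,uv,z):
    p=P[n];Rm=R.from_rotvec(p["orientation"]).as_matrix()
    d=Rm@np.linalg.inv(p["camera_matrix"])@np.array([uv[0],uv[1],1.])
    return p["position"]+d*(z-p["position"][2])/d[2]
def tri(us,ut):
    f=lambda X:np.r_[proj("side",X)[0]-us,proj("top",X)[0]-ut]
    r=least_squares(f,[.4,-.2,.1]);return r.x,r.fun
def crop(n,src,x0,y0,w,h,k,out):
    im=cv2.imread(src) if isinstance(src,str) else src
    c=cv2.resize(im[y0:y0+h,x0:x0+w],None,fx=k,fy=k,interpolation=cv2.INTER_CUBIC)
    cv2.imwrite(out,c)
E
python3 - <<'E'
from h import *
crop("side","pics/side0.png",265,140,100,100,6,"pics/s_hub.png")
crop("side","pics/side0.png",160,230,110,100,6,"pics/s_pump.png")
crop("top","pics/top0.png",280,190,130,100,6,"pics/t_hub.png")
crop("top","pics/top0.png",130,140,130,90,6,"pics/t_pump.png")
print(ray("top",(341,233),.04),ray("side",(310,188),.03),tri((205,268),(180,174)))
E
```

```text
[ 0.49224953 -0.27119287  0.04      ] [ 0.49591157 -0.2696819   0.03      ] (array([0.57851874, 0.11550849, 0.17770238]), array([ 0.40958252,  0.14365945, -0.04601988, -0.53880517]))
```

View pics/s_hub.png

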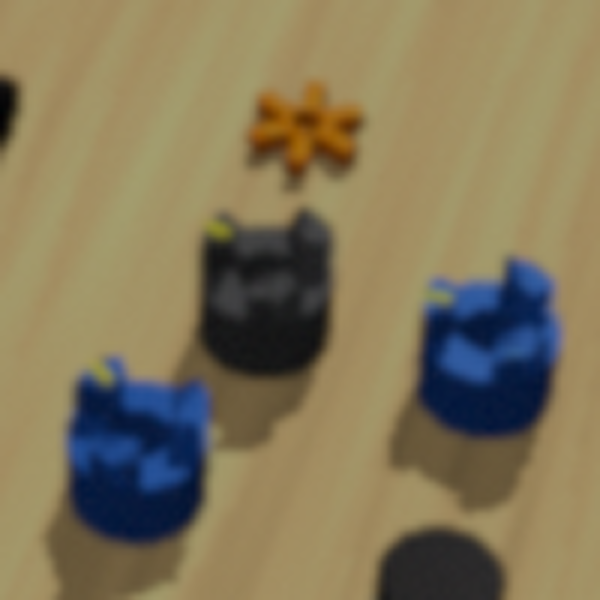

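View pics/s_pump.png

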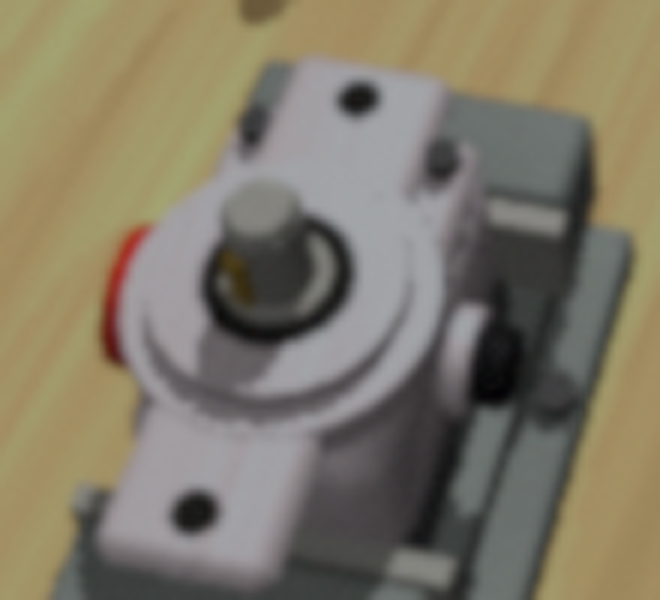

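View pics/t_hub.png

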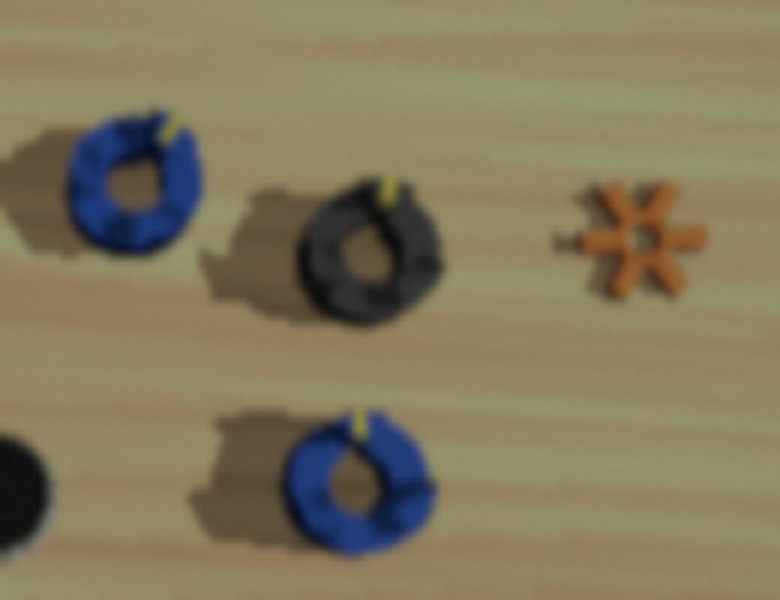

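View pics/t_pump.png

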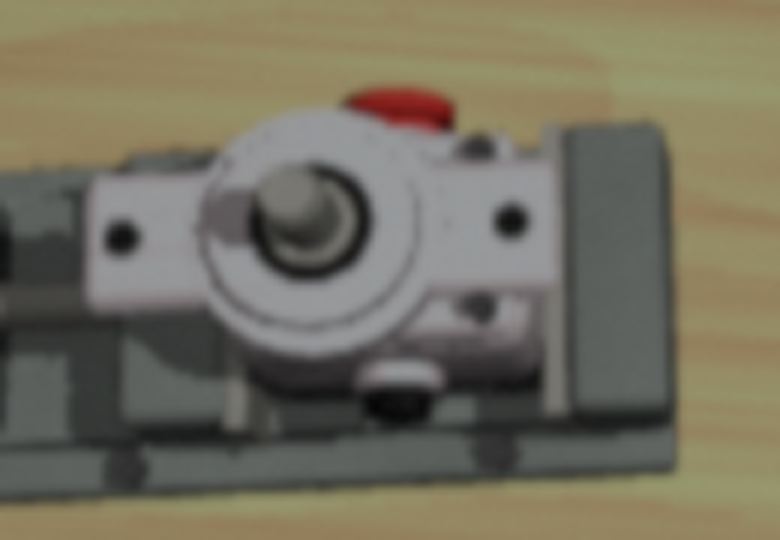

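```bash
cat >> h.py <<'E'
def S(u,v,x0,y0,k=6): return np.array([x0+(u+.5)/k-.5,y0+(v+.5)/k-.5])
E
python3 - <<'E'
from h import *
sp=lambda u,v:S(u,v,160,230); tp=lambda u,v:S(u,v,130,140)
sh=lambda u,v:S(u,v,265,140); th=lambda u,v:S(u,v,280,190)
for nm,a,b,z in(("hole-y",(358,98),(511,221),.147),("hole+y",(196,512),(121,237),.147),("shaft_end",(260,203),(287,195),.194)):
    a=sp(*a);b=tp(*b);print(nm,tri(a,b)[0].round(4),ray("side",a,z).round(4),ray("top",b,z).round(4))
a=sh(217,229);b=th(388,190);print("mark",tri(a,b),ray("side",a,.052),ray("top",b,.052),ray("top",b,.036))
# masks
for n,src,(x0,y0,w,h) in(("side","pics/side0.png",(290,165,40,45)),("top","pics/top0.png",(322,212,40,40))):
    im=cv2.imread(src)[y0:y0+h,x0:x0+w].astype(int)
    sat=im.max(2)-im.min(2); m=((im.max(2)<75)&(sat<28))
    for r in m: print(''.join('#' if q else '.' for q in r))
E
```

```text
hole-y [0.588  0.0434 0.1463] [0.5889 0.0437 0.147 ] [0.5863 0.0429 0.147 ]
hole+y [0.5703 0.1925 0.1464] [0.5707 0.1928 0.147 ] [0.569  0.1921 0.147 ]
shaft_end [0.5785 0.1172 0.1944] [0.5801 0.1169 0.194 ] [0.5764 0.1168 0.194 ]
mark (array([ 0.5219695 , -0.27626711,  0.05197242]), array([ 0.469279  ,  0.13072284, -0.0216398 , -0.4821715 ])) [ 0.52323432 -0.27630532  0.052     ] [ 0.52073429 -0.27636019  0.052     ] [ 0.52385781 -0.27901345  0.036     ]
........................................
........................................
........................................
........................................
........................................
........................................
........................................
........................................
........................................
........................................
........................................
.........................##.............
........................####............
.......................######...........
..............###############...........
.........################
[... 2144 characters left out ...]
...
.......##########......########.........
.......###########....#########.........
.......#######################..........
........#####################...........
.........###################............
.........##################.............
..........###############...............
...........#############................
..............########..................
........................................
........................................
........................................
........................................
........................................
........................................
........................................
........................................
```

```bash
cat >> h.py <<'E'
def ring(c,r,z,a): return np.c_[c[0]+r*np.cos(a),c[1]+r*np.sin(a),np.full(len(a),z)]
def render(n,c,yaw,zf,box,K=8,dw=.4):
    x0,y0,w,h=box;m=np.zeros((h*K,w*K),np.uint8);A=np.linspace(0,2*np.pi,72)
    def fill(X):
        uv=(proj(n,X)-[x0,y0]+.5)*K-.5
        cv2.fillConvexPoly(m,cv2.convexHull(uv.astype(np.float32)).round().astype(np.int32),1)
    fill(np.r_[ring(c,.029,zf,A),ring(c,.029,zf+.036,A)])
    for k in range(3):
        a=yaw+k*2*np.pi/3+np.linspace(-dw,dw,9)
        fill(np.r_[ring(c,.029,zf+.036,a),ring(c,.029,zf+.052,a),ring(c,.018,zf+.052,a)])
    if n=="top":pass
    return cv2.resize(m.astype(np.float32),(w,h),interpolation=cv2.INTER_AREA)
E
python3 - <<'E'
from h import *
from scipy.optimize import minimize
box={"side":(290,165,40,45),"top":(322,212,40,40)};M={}
for n,(x0,y0,w,h) in box.items():
    im=cv2.imread(f"pics/{n}0.png")[y0:y0+h,x0:x0+w].astype(int)
    sat=im.max(2)-im.min(2); m=((im.max(2)<75)&(sat<28)).astype(np.uint8)
    m=cv2.morphologyEx(m,cv2.MORPH_CLOSE,np.ones((3,3),np.uint8))
    ct,_=cv2.findContours(m,0,2);cv2.drawContours(m,ct,-1,1,-1)
    if n=="side": m[174-165:181-165,298-290:304-290]=m[174-165:181-165,298-290:304-290]
    M[n]=m
def cost(p,ns):return sum(np.abs(render(n,p[:2],p[2],0,box[n],dw=p[3])-M[n]).sum() for n in ns)
for ns in(["side"],["top"],["side","top"]):
    best=None
    for y0 in(-.4,-.2,0):
        r=minimize(cost,[.494,-.27,y0,.4],args=(ns,),method="Nelder-Mead",options=dict(initial_simplex=[[.494,-.27,y0,.4],[.5,-.27,y0,.4],[.494,-.264,y0,.4],[.494,-.27,y0+.2,.4],[.494,-.27,y0,.5]]))
        if best is None or r.fun<best.fun:best=r
    print(ns,best.x.round(4),best.fun)
    c=best.x; print("mark yaw deg",np.degrees(np.arctan2(-.27627-c[1],.52197-c[0])),np.hypot(-.27627-c[1],.52197-c[0]))
E
```

```text
['side'] [ 0.4998 -0.2741  0.0999  0.0042] 61.078125
mark yaw deg -5.51685268723824 0.02226968387686178
['top'] [ 0.4977 -0.2726  0.2516  0.0072] 43.484375
mark yaw deg -8.605033581628318 0.02453394478152362
['side', 'top'] [ 0.4984 -0.2733  0.143   0.0046] 111.21875
mark yaw deg -7.264823550989339 0.02374907260632201
```

```bash
python3 - <<'E'
from h import *
c=np.array([.5788,.1177])
im=cv2.imread("pics/side0.png")
K=12;x0,y0,w,h=185,250,50,45
base=cv2.resize(im[y0:y0+h,x0:x0+w],None,fx=K,fy=K,interpolation=cv2.INTER_CUBIC)
base=cv2.convertScaleAbs(base,alpha=1.6)
cv2.imwrite("pics/key_raw.png",base)
out=base.copy()
def pl(X,col):
    uv=((proj("side",X)-[x0,y0]+.5)*K-.5).round().astype(int);cv2.polylines(out,[uv.reshape(-1,1,2)],False,col,1)
A=np.linspace(0,2*np.pi,72)
pl(ring(c,.010,.194,A),(0,255,0));pl(ring(c,.0125,.189,A),(0,255,0));pl(ring(c,.017,.158,A),(255,0,0));pl(ring(c,.0405,.155,A),(255,0,0))
for rel in(25,45,65,85):
    a=np.radians(6.8+rel);e=np.array([np.cos(a),np.sin(a)]);t=np.array([-e[1],e[0]])
    for s in(-.004,.004):
        q=c+e*.0155+t*s
        pl(np.array([[*q,.183],[*q,.160]]),{25:(0,0,255),45:(0,255,255),65:(255,255,0),85:(255,0,255)}[rel])
cv2.imwrite("pics/key_ov.png",out)
hs=cv2.cvtColor(im,cv2.COLOR_BGR2HSV)[y0:y0+h,x0:x0+w]
for j in range(8,32):print(y0+j,' '.join('%3d/%3d/%3d'%tuple(im[y0+j,x]) for x in range(194,206)))
E
```

```text
258 107/148/161 119/143/155 140/145/152 156/153/157 162/159/161 163/160/161 162/158/159 161/157/159 159/156/158 160/158/159 163/160/160 164/161/161
259 116/148/160 133/148/156 151/151/156 161/159/159 165/161/161 164/161/161 161/158/159 159/156/157 155/153/154 153/152/153 155/154/154 158/156/155
260 138/154/162 152/156/160 160/158/160 164/160/161 164/161/160 158/155/156 150/149/150 144/145/145 140/141/142 139/141/141 141/143/143 143/145/145
261 156/159/162 163/160/162 164/161/161 163/160/160 157/155/155 148/148/148 136/139/139 130/134/135 130/134/134 130/134/134 131/135/136 132/136/137
262 163/160/162 165/162/162 163/160/160 156/154/154 145/146/146 136/138/139 129/133/134 127/132/132 126/132/132 127/131/132 127/132/132 128/133/134
263 164/160/161 164/160/161 158/155/156 144/143/144 132/135/135 128/133/133 127/132/132 127/132/132 127/132/133 127/132/132 126/131/132 127/132/133
264 165/161/162 162/158/159 150/148/149 131/131/132 126/131/131 127/132/132 127/132/133 127/132/133 126/131/132 127/132/132 127/132/132 127/132/133
265 165/161/162 160/157/158 143/141/143 120/122/123 121/126/127 
[... 1751 characters left out ...]
  79/ 88/ 91  56/ 72/ 79  27/ 52/ 64  20/ 46/ 56  27/ 44/ 51  43/ 49/ 51  49/ 53/ 53  50/ 52/ 52  50/ 52/ 52
278  48/ 48/ 49  36/ 37/ 37  56/ 60/ 61  68/ 76/ 79  53/ 68/ 75  30/ 54/ 64  18/ 47/ 58  23/ 43/ 52  40/ 50/ 53  50/ 52/ 53  51/ 54/ 54  51/ 53/ 53
279  53/ 53/ 54  26/ 28/ 29  39/ 41/ 43  52/ 57/ 60  51/ 62/ 67  38/ 57/ 65  25/ 48/ 59  25/ 45/ 54  37/ 48/ 53  50/ 54/ 55  51/ 53/ 54  50/ 52/ 52
280  71/ 69/ 72  30/ 30/ 31  25/ 27/ 27  39/ 43/ 44  51/ 58/ 60  50/ 62/ 66  41/ 57/ 64  35/ 52/ 59  46/ 54/ 59  55/ 59/ 59  57/ 59/ 59  55/ 57/ 57
281  92/ 89/ 92  41/ 41/ 42  22/ 21/ 22  26/ 29/ 29  43/ 47/ 47  54/ 59/ 61  55/ 63/ 66  55/ 64/ 67  61/ 67/ 69  66/ 68/ 69  66/ 69/ 69  64/ 67/ 68
```

View pics/key_ov.png

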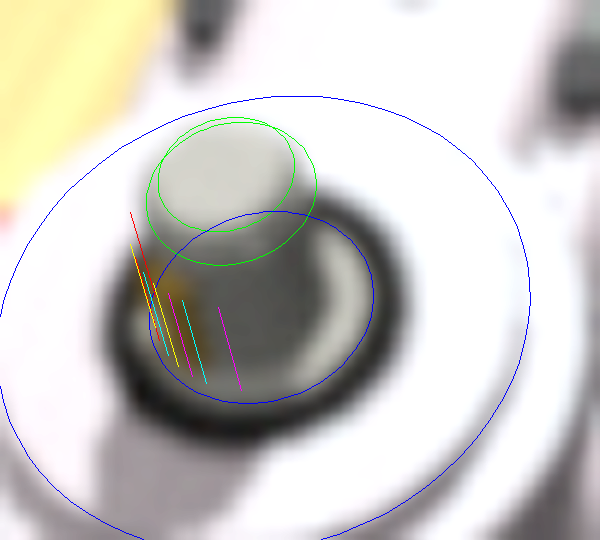

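View pics/key_raw.png

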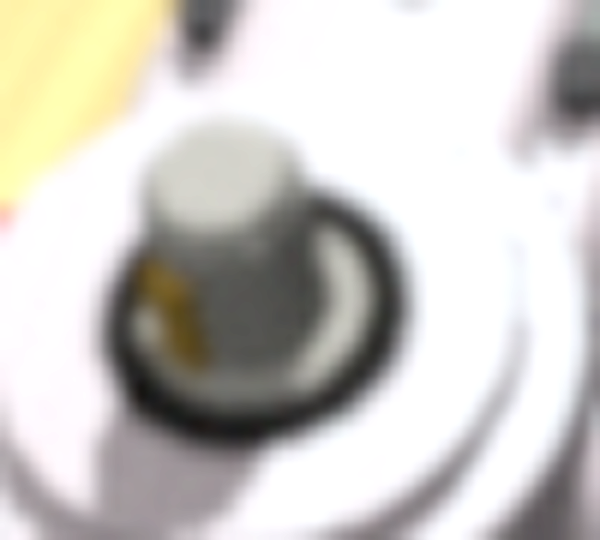

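send_rows(steps=[[1,0,0,-5,0]])

```text
clock: 0.22
position: [0.1169, -0.6158, 0.2261]
ee_rot: [-1.321, 1.008, -1.01]
force: [-0.5, -1.3, -0.7]
width: 0.999
```

```bash
python3 - <<'E'
from h import *
im=cv2.imread("pics/side0.png").astype(float)
x0,y0,w,h=190,265,20,20;K=10
B=np.clip(im[y0:y0+h,x0:x0+w,2]-im[y0:y0+h,x0:x0+w,0]-4,0,60)
B[:, :5]=0
print(B.round().astype(int))
cam=P["side"]["position"]
for c in ([.5788,.1177],[.5785,.1165],[.5795,.1177]):
  c=np.array(c);res=[]
  for rel in range(20,100,3):
    a=np.radians(6.8+rel);e=np.array([np.cos(a),np.sin(a),0]);t=np.array([-e[1],e[0],0]);o=np.array([*c,0])
    p=lambda r,s,z:o+e*r+t*s+np.array([0,0,z])
    m=np.zeros((h*K,w*K),np.uint8)
    F=[(e,[p(.0155,-.004,.16),p(.0155,.004,.16),p(.0155,.004,.183),p(.0155,-.004,.183)]),
       (t,[p(.0118,.004,.16),p(.0155,.004,.16),p(.0155,.004,.183),p(.0118,.004,.183)]),
       (-t,[p(.0118,-.004,.16),p(.0155,-.004,.16),p(.0155,-.004,.183),p(.0118,-.004,.183)]),
       (np.array([0,0,1.]),[p(.0118,-.004,.183),p(.0155,-.004,.183),p(.0155,.004,.183),p(.0118,.004,.183)])]
    def uv(X):return ((proj("side",np.array(X))-[x0,y0]+.5)*K-.5).round().astype(np.int32)
    for n,q in F:
        if n@(cam-q[0])>0: cv2.fillConvexPoly(m,uv(q),1)
    # bare shaft above key end occludes
    A=np.linspace(0,6.28,60)
    cv2.fillConvexPoly(m,cv2.convexHull(uv(np.r_[ring(c,.0125,.183,A),ring(c,.0125,.189,A),ring(c,.01,.194,A)])),0)
    mm=cv2.resize(cv2.GaussianBlur(m.astype(np.float32),(0,0),6),(w,h),interpolation=cv2.INTER_AREA)
    cc=(mm*B).sum()/np.sqrt((mm**2).sum()*(B**2).sum()); res.append((round(float(cc),3),rel))
  print(c,sorted(res)[::-1][:6])
E
```

```text
[[ 0  0  0  0  0  0  0  0  2  2  1  2  1  2  2  1  2  1  0  0]
 [ 0  0  0  0  0  0  0  0  2  1  2  1  2  1  2  1  1  0  0  0]
 [ 0  0  0  0  0  0  0  0  1  1  1  1  1  2  1  1  1  0  0  0]
 [ 0  0  0  0  0  0  0  0  0  1  1  1  1  1  2  0  0  0  0  0]
 [ 0  0  0  0  0  0  0  0  0  0  0  1  0  0  0  0  0  0  0  0]
 [ 0  0  0  0  0  0  0  0  1  0  0  0  0  0  0  0  0  0  0  0]
 [ 0  0  0  0  0  0  2 12  9  3  0  0  0  0  0  0  0  0  0  0]
 [ 0  0  0  0  0  0 15 33 29 14  5  0  0  0  0  0  0  0  0  0]
 [ 0  0  0  0  0  0 19 37 40 35 19  7  0  0  0  0  0  0  0  0]
 [ 0  0  0  0  0  0 15 31 42 42 27  9  0  0  0  0  0  0  0  0]
 [ 0  0  0  0  0  1  9 19 31 39 28 11  1  0  0  0  0  0  0  0]
 [ 0  0  0  0  0  0  4 10 22 33 29 15  3  0  0  0  0  0  0  0]
 [ 0  0  0  0  0  0  2  8 19 33 32 20  4  0  0  0  0  0  0  0]
 [ 0  0  0  0  0  0  1  7 18 30 36 25  9  0  0  0  0  0  0  0]
 [ 0  0  0  0  0  0  0  4 12 23 30 25 12  1  0  0  0  0  0  0]
 [ 0  0  0  0  0  0  0  1  5 12 19 20  9  0  0  0  0  0  0  1]
 [ 0  0  0  0  0  0  0  0  0  3  7  8  4  0  0  0  0  0  0  0]
 [ 0  0  0  0  0  0  0  0  0  0  3  2  1  0  0  0  0  0  0  0]
 [ 0  0  0  0  0  0  0  0  0  0  0  0  0  0  0  0  0  0  0  0]
 [ 0  0  0  0  0  0  0  0  0  0  0  0  0  0  0  0  0  0  0  0]]
[0.5788 0.1177] [(0.972, 56), (0.969, 53), (0.962, 59), (0.954, 50), (0.942, 62), (0.931, 47)]
[0.5785 0.1165] [(0.893, 50), (0.89, 53), (0.883, 56), (0.882, 47), (0.866, 44), (0.862, 59)]
[0.5795 0.1177] [(0.979, 59), (0.972, 56), (0.971, 62), (0.954, 53), (0.947, 65), (0.931, 50)]
```

send_rows(steps=[[1,-5.8,2.5,11.5,-0.09],[1,-11.6,5.5,23,-0.18],[1,-17.4,8,34.5,-0.27],[1,-23.3,10.7,46,-0.367],[1,-23.3,10.7,46,-0.367],[1,-23.3,10.7,46,-0.367],[1,-23.3,10.7,46,-0.367],[1,-23.3,10.7,46,-0.367],[1,-23.3,10.7,46,-0.367],[1,-23.3,10.7,46,-0.367],[1,-23.3,10.7,46,-0.367],[1,-23.3,10.7,46,-0.367]])

```text
clock: 1.72
position: [0.4959, -0.2751, 0.1199]
ee_rot: [-1.443, 0.738, -0.738]
force: [0.9, 0.0, 0.3]
width: 1.0
```

```bash
cat >> h.py <<'E'
def state():
    s=arm.observe();Rm=R.from_rotvec(s["ee_rot"]).as_matrix()
    print("t",round(s["clock"],2),"pos",s["position"].round(4),"xang",round(np.degrees(np.arctan2(Rm[1,0],Rm[0,0])),2),"F",s["force"].round(1),"M",s["ft_torque"].round(2),"w",round(s["width"]*92,2),"q",s["joints"].round(3),"\n",Rm.round(3).tolist())
    return s,Rm
E
python3 -c "from h import *;state()"
```

```text
t 1.73 pos [ 0.4959 -0.2751  0.1199] xang -54.23 F [0.9 0.  0.3] M [-0.03 -0.04 -0.02] w 92.04 q [ 0.545  0.463 -0.182  1.83   0.108  0.859 -0.636] 
 [[0.585, -0.0, 0.811], [-0.811, -0.001, 0.585], [0.0, -1.0, -0.001]]
```

send_rows(steps=[[1,0,3,0.3,0],[1,0,6,0.3,0],[1,0,9,0.3,0],[1,0,11.3,0.3,0],[1,0,11.3,0.3,0],[1,0,11.3,0.3,0],[1,0,11.3,0.3,0]])

```text
clock: 2.6
position: [0.5, -0.2724, 0.008]
ee_rot: [-1.442, 0.735, -0.738]
force: [-0.1, -0.0, -0.1]
width: 1.005
```

```bash
python3 -c "
from h import *
state()
a=imaging.get_image('side');crop('',a,250,120,120,120,5,'pics/g1s.png')
a=imaging.get_image('top');crop('',a,280,170,130,110,5,'pics/g1t.png')"
```

```text
t 2.6 pos [ 0.5    -0.2724  0.008 ] xang -54.12 F [-0.1 -0.  -0.1] M [ 0.02  0.01 -0.  ] w 92.48 q [ 0.516  0.619 -0.156  1.907  0.155  0.625 -0.682] 
 [[0.586, 0.002, 0.81], [-0.81, -0.001, 0.586], [0.002, -1.0, 0.001]]
```

View pics/g1s.png

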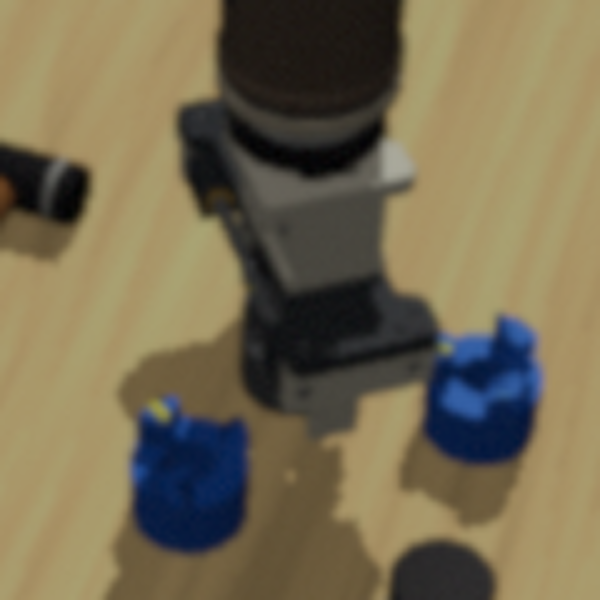

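View pics/g1t.png

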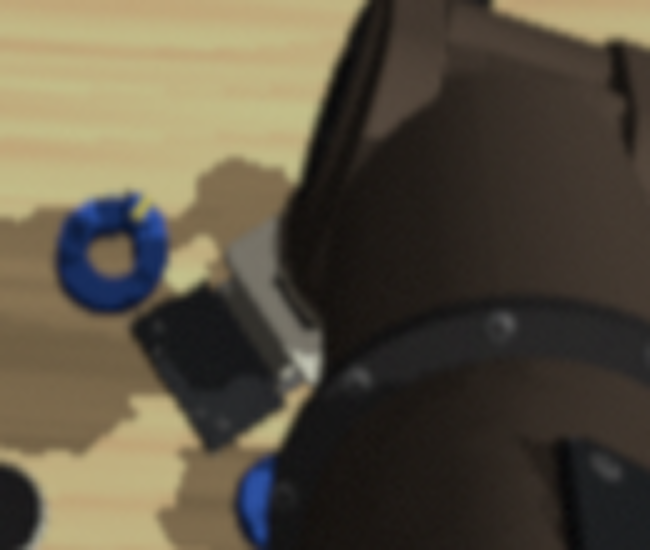

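The pictures show the gripper straddling the hub, clear of both blue halves. Next I close the jaws.

send_rows(steps=[[0.55,0,0,0,0],[0.55,0,0,0,0],[0.55,0,0,0,0],[0.55,0,0,0,0],[0.55,0,0,0,0],[0.55,0,0,0,0]], squeeze=35)

```text
clock: 3.45
position: [0.4995, -0.272, 0.0068]
ee_rot: [-1.442, 0.736, -0.737]
force: [0.7, -0.6, -0.1]
width: 0.622
```

```bash
python3 -c "
from h import *
state()"
```

```text
t 3.45 pos [ 0.4995 -0.272   0.0068] xang -54.09 F [ 0.7 -0.6 -0.1] M [-0.18 -0.27 -0.04] w 57.21 q [ 0.515  0.621 -0.156  1.908  0.155  0.624 -0.682] 
 [[0.586, 0.0, 0.81], [-0.81, -0.0, 0.586], [0.0, -1.0, 0.0]]
```

send_rows(steps=[[0.55,0,-1,0,0],[0.55,0,-4,0,0],[0.55,0,-9,0,0],[0.55,0,-14,0,0],[0.55,0,-19,0,0],[0.55,-1,-22,1,-0.1],[0.55,-5,-23.3,5,-0.25],[0.55,-9,-23.3,9.5,-0.4],[0.55,-13,-23.3,14,-0.55],[0.55,-17,-23.3,18.5,-0.7],[0.55,-21,-23.3,23,-0.85],[0.55,-25,-23.3,27,-1.0],[0.55,-26.9,-23.3,29.3,-1.01],[0.55,-26.9,-23.3,29.3,-1.01],[0.55,-26.9,-23.3,29.3,-1.01],[0.55,-26.9,-23.3,29.3,-1.01],[0.55,-26.9,-23.3,29.3,-1.01]])

```text
clock: 5.58
position: [0.5788, 0.1167, 0.2397]
ee_rot: [-1.571, -0.05, 0.051]
force: [0.2, 0.3, -7.1]
width: 0.624
```

```bash
python3 -c "
from h import *
state()
a=imaging.get_image('side');cv2.imwrite('pics/p1s.png',a);crop('',a,150,190,130,110,6,'pics/p1sc.png')
a=imaging.get_image('top');cv2.imwrite('pics/p1t.png',a);crop('',a,110,110,130,100,6,'pics/p1tc.png')"
```

```text
t 5.58 pos [0.5788 0.1167 0.2397] xang 3.68 F [ 0.2  0.3 -7.1] M [-0.01 -0.14 -0.09] w 57.42 q [ 0.08   0.424 -0.524  1.608  0.226  1.171 -0.43 ] 
 [[0.998, -0.0, -0.064], [0.064, -0.001, 0.998], [-0.0, -1.0, -0.001]]
```

View pics/p1sc.png

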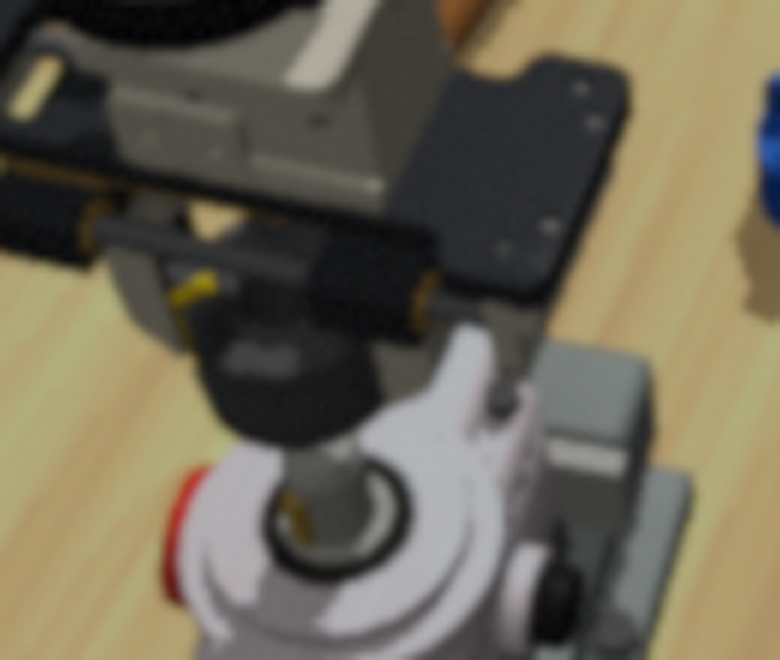

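View pics/p1tc.png

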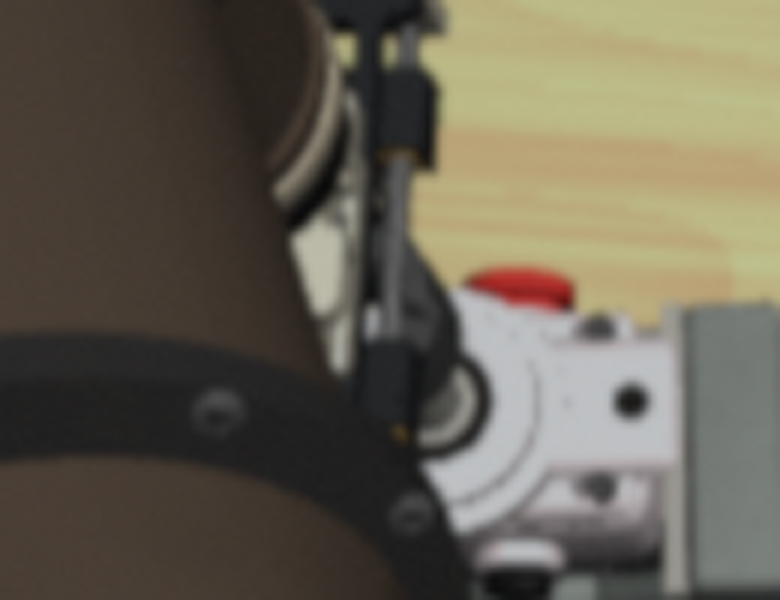

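```bash
python3 - <<'E'
from h import *
crop("","pics/p1s.png".replace("","") ,175,230,50,45,14,"pics/p1z.png")
im=cv2.imread("pics/p1s.png");g=im[230:275,175:225].max(2)
for j in range(10,38):print(230+j,' '.join('%3d'%v for v in g[j,2:46]))
m=S(193,288,150,190);print("mark",ray("side",m,.2849))
E
```

```text
240  73  76  87  81  68  53  41  36  31  28  24  26  24  20  18  22  23  26  25  26  26  28  24  25  21  16  17  17  15  14  16  16  18  15  21  20  21  22  22  24  22  35  62  71
241  73  66  65  57  45  36  32  28  27  25  24  24  22  20  18  22  22  22  24  27  27  25  25  22  22  17  16  17  18  18  15  17  15  17  15  16  18  19  18  19  20  37  58  61
242  74  61  55  48  39  32  31  28  25  21  22  24  24  22  21  22  23  25  24  26  26  24  26  26  22  22  17  17  14  17  16  18  14  18  15  16  18  13  17  17  20  37  53  53
243  76  68  58  55  41  29  27  26  22  22  23  25  27  27  26  30  27  28  24  28  28  29  29  33  28  24  18  17  17  17  16  18  16  18  17  15  17  16  16  15  17  33  47  52
244  78  71  59  56  44  30  26  25  21  21  22  24  28  32  34  34  33  31  32  32  31  33  35  37  33  29  21  23  21  20  15  16  16  16  17  15  13  17  14  15  19  30  45  50
245  80  73  63  55  46  31  26  23  23  18  20  24  27  35  36  38  38  37  37  37  36  37  38  38  37  35  31  30  29  25  23  19  16  17  16  17  18  18  15  17  16  19  31  40
246  92  78  66  56 
[... 3279 characters left out ...]
 151 141 123 103  93  76  51  44  41  43  50  61  82 100 119 131 135 125 121 147 169 176 179 182 183 184 183 184 184 183
265 177 178 178 177 178 177 178 178 177 177 177 177 176 175 173 169 162 156 149 127  88  70  71  71  73  79  90 104 121 133 130 115 105 117 135 148 164 175 180 182 184 183 184 184
266 178 178 178 177 178 177 176 176 176 177 177 177 178 179 178 177 177 176 170 146 103  83  83  83  84  86  88  92 104 112 108  97  90  85  83  99 124 147 166 177 182 183 183 183
267 177 177 178 178 178 177 175 174 175 176 178 177 179 179 178 178 180 179 174 150 105  84  85  84  86  86  86  85  86  84  81  80  76  65  52  54  72  99 131 160 177 183 183 184
mark [0.5939738  0.13379101 0.2849    ]
```

View pics/p1z.png

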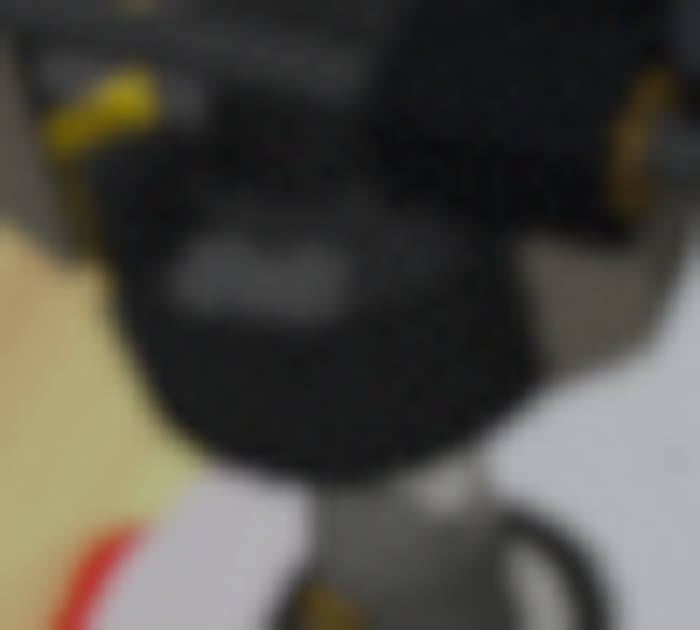

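```bash
cat > fit.py <<'E'
from h import *
def footfit(E,z,r=.029,n="side",c0=(.578,.117)):
    E=np.array(E,float);A=np.linspace(0,2*np.pi,720)
    def f(c):
        uv=proj(n,ring(c,r,z,A)); ctr=uv.mean(0)
        d=np.linalg.norm(uv[None]-E[:,None],axis=2);i=d.argmin(1)
        o=np.sign(np.linalg.norm(E-ctr,axis=1)-np.linalg.norm(uv[i]-ctr,axis=1))
        return o*d[np.arange(len(E)),i]
    r_=least_squares(f,c0,diff_step=1e-3);return r_.x,r_.fun
E
python3 - <<'E'
from fit import *
E=[(184.6,257),(185.7,259),(186.5,260),(187.6,261),(189,262),(191,263),(194,264),(198,264.3),(205,262.8),(208,261.6),(210,260.4),(212,258.7),(213,257.8)]
c,f=footfit(E,.2329);print(c,f.round(2))
m=ray("side",S(193,288,150,190),.2849);print(np.degrees(np.arctan2(m[1]-c[1],m[0]-c[0])),np.hypot(*(m[:2]-c)))
E
```

```text
[0.57964139 0.11493728] [-0.32 -0.11 -0.04  0.03  0.09  0.11  0.22  0.16 -0.12 -0.02 -0.04 -0.13
 -0.09]
52.758284165737855 0.023682925988473623
```

send_rows(steps=[[0.55,0.04,1.5,0.22,0],[0.55,0.04,3,0.22,0],[0.55,0.04,3.5,0.22,0],[0.55,0.04,3.7,0.22,0],[0.55,0.04,3.9,0.22,0],[0.55,0.04,4.0,0.22,0],[0.55,0.04,4.0,0.22,0],[0.55,0.04,4.0,0.22,0]])

```text
clock: 6.68
position: [0.5793, 0.1202, 0.1999]
ee_rot: [-1.57, -0.052, 0.051]
force: [0.7, 0.1, -6.2]
width: 0.619
```

```bash
python3 -c "
from h import *
state()
a=imaging.get_image('side');cv2.imwrite('pics/p2s.png',a);crop('',a,175,230,50,45,14,'pics/p2z.png')"
```

```text
t 6.67 pos [0.5793 0.1202 0.1999] xang 3.77 F [ 0.7  0.1 -6.2] M [-0.02 -0.14  0.01] w 56.9 q [ 0.068  0.459 -0.517  1.66   0.25   1.089 -0.455] 
 [[0.998, 0.0, -0.066], [0.066, 0.0, 0.998], [0.0, -1.0, 0.0]]
```

View pics/p2z.png

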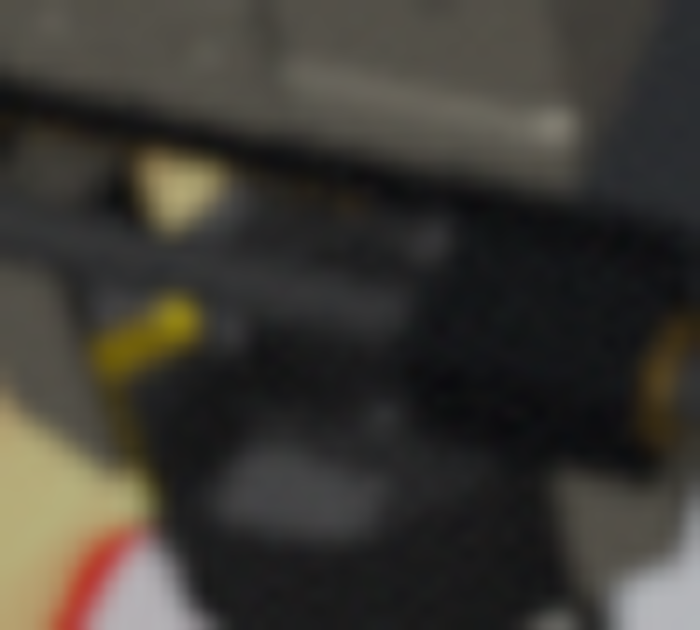

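send_rows(steps=[[0.55,0,0.1,0,0],[0.55,0,0.2,0,0],[0.55,0,0.3,0,0],[0.55,0,0.3,0,0]])

```text
clock: 7.22
position: [0.5793, 0.1199, 0.1967]
ee_rot: [-1.57, -0.052, 0.051]
force: [0.8, -1.7, -5.0]
width: 0.626
```

```bash
python3 -c "
from h import *
state()"
```

```text
t 7.22 pos [0.5793 0.1199 0.1967] xang 3.76 F [ 0.8 -1.7 -5. ] M [-0.25 -0.21 -0.04] w 57.56 q [ 0.068  0.462 -0.516  1.664  0.252  1.083 -0.456] 
 [[0.998, 0.0, -0.066], [0.066, -0.0, 0.998], [0.0, -1.0, -0.0]]
```

send_rows(steps=[[0.55,0,0,-0.1,0],[0.55,0,0.1,-0.1,0],[0.55,0,0.2,-0.1,0],[0.55,0,0.2,-0.1,0]])

```text
clock: 7.72
position: [0.5794, 0.119, 0.1946]
ee_rot: [-1.57, -0.052, 0.052]
force: [0.6, -0.3, -6.4]
width: 0.622
```

```bash
python3 -c "
from h import *
state()"
```

```text
t 7.72 pos [0.5794 0.119  0.1946] xang 3.77 F [ 0.6 -0.3 -6.4] M [-0.19 -0.38 -0.07] w 57.2 q [ 0.069  0.463 -0.515  1.667  0.253  1.078 -0.456] 
 [[0.998, 0.0, -0.066], [0.066, -0.0, 0.998], [0.0, -1.0, -0.0]]
```

send_rows(steps=[[0.55,0,0.1,-0.03,0],[0.55,0,0.2,-0.03,0],[0.55,0,0.3,-0.03,0],[0.55,0,0.3,-0.03,0]])

```text
clock: 8.22
position: [0.5793, 0.1188, 0.1916]
ee_rot: [-1.57, -0.052, 0.052]
force: [1.3, -0.4, -6.4]
width: 0.62
```

```bash
python3 -c "
from h import *
state()"
```

```text
t 8.22 pos [0.5793 0.1188 0.1916] xang 3.78 F [ 1.3 -0.4 -6.4] M [-0.04 -0.52  0.01] w 57.07 q [ 0.069  0.466 -0.515  1.671  0.255  1.072 -0.457] 
 [[0.998, 0.0, -0.066], [0.066, -0.0, 0.998], [0.0, -1.0, -0.0]]
```

send_rows(steps=[[0.55,0.06,0,0,0],[0.55,0.06,0.1,0,0],[0.55,0.06,0.2,0,0],[0.55,0.06,0.2,0,0]])

```text
clock: 8.72
position: [0.5797, 0.119, 0.1897]
ee_rot: [-1.57, -0.052, 0.052]
force: [-0.7, 0.1, -5.3]
width: 0.622
```

```bash
python3 -c "
from h import *
state()"
```

```text
t 8.72 pos [0.5797 0.119  0.1897] xang 3.79 F [-0.7  0.1 -5.3] M [ 0.02 -0.01 -0.01] w 57.23 q [ 0.068  0.469 -0.514  1.672  0.256  1.069 -0.458] 
 [[0.998, -0.0, -0.066], [0.066, 0.0, 0.998], [-0.0, -1.0, 0.0]]
```

send_rows(steps=[[0.55,0,0.05,0,0],[0.55,0,0.1,0,0],[0.55,0,0.1,0,0]])

```text
clock: 9.1
position: [0.58, 0.119, 0.189]
ee_rot: [-1.57, -0.052, 0.051]
force: [-1.0, -0.3, -0.6]
width: 0.622
```

```bash
python3 -c "
from h import *
state()"
```

```text
t 9.1 pos [0.58  0.119 0.189] xang 3.78 F [-1.  -0.3 -0.6] M [-0.07  0.25  0.02] w 57.19 q [ 0.068  0.469 -0.514  1.673  0.257  1.067 -0.459] 
 [[0.998, 0.0, -0.066], [0.066, 0.0, 0.998], [0.0, -1.0, 0.0]]
```

Hub is standing on the key end, carrying about 6 N. Next I turn anticlockwise in small steps.

send_rows(steps=[[0.55,0,0,0,-0.03],[0.55,0,0,0,-0.06],[0.55,0,0,0,-0.09],[0.55,0,0,0,-0.09]])

```text
clock: 9.6
position: [0.5804, 0.1188, 0.189]
ee_rot: [-1.567, -0.124, 0.122]
force: [2.1, -0.9, -0.7]
width: 0.622
```

```bash
python3 -c "
from h import *
state()"
```

```text
t 9.6 pos [0.5804 0.1188 0.189 ] xang 8.95 F [ 2.1 -0.9 -0.7] M [-0.07 -0.53 -0.02] w 57.26 q [ 0.082  0.474 -0.535  1.671  0.269  1.07  -0.378] 
 [[0.988, 0.001, -0.156], [0.156, 0.0, 0.988], [0.001, -1.0, 0.0]]
```

send_rows(steps=[[0.55,0.03,0,0,-0.03],[0.55,0.03,0,0,-0.06],[0.55,0.03,0,0,-0.06]])

```text
clock: 9.98
position: [0.5803, 0.1189, 0.1887]
ee_rot: [-1.564, -0.17, 0.17]
force: [2.1, -0.9, 0.2]
width: 0.618
```

```bash
python3 -c "
from h import *
state()"
```

```text
t 9.97 pos [0.5803 0.1189 0.1887] xang 12.41 F [ 2.1 -0.9  0.2] M [-0.03 -0.61 -0.04] w 56.86 q [ 0.091  0.477 -0.549  1.67   0.276  1.072 -0.325] 
 [[0.977, 0.0, -0.215], [0.215, 0.0, 0.977], [0.0, -1.0, 0.0]]
```

send_rows(steps=[[0.55,0.05,0,0,-0.03],[0.55,0.05,0,0,-0.06],[0.55,0.05,0,0,-0.06]])

```text
clock: 10.35
position: [0.5804, 0.119, 0.1886]
ee_rot: [-1.56, -0.217, 0.218]
force: [-0.5, -0.9, 0.5]
width: 0.624
```

```bash
python3 -c "
from h import *
state()"
```

```text
t 10.35 pos [0.5804 0.119  0.1886] xang 15.86 F [-0.5 -0.9  0.5] M [-0.2  -0.07  0.  ] w 57.45 q [ 0.1    0.481 -0.563  1.668  0.284  1.076 -0.271] 
 [[0.962, -0.001, -0.273], [0.273, -0.0, 0.962], [-0.001, -1.0, -0.0]]
```

send_rows(steps=[[0.55,0,0,-0.02,-0.03],[0.55,0,0,-0.02,-0.06],[0.55,0,0,-0.02,-0.06]])

```text
clock: 10.72
position: [0.5796, 0.1189, 0.1878]
ee_rot: [-1.554, -0.263, 0.266]
force: [-1.4, 0.1, -6.2]
width: 0.622
```

```bash
python3 -c "
from h import *
state()"
```

```text
t 10.72 pos [0.5796 0.1189 0.1878] xang 19.32 F [-1.4  0.1 -6.2] M [ 0.07  0.18 -0.01] w 57.22 q [ 0.109  0.484 -0.577  1.669  0.292  1.078 -0.218] 
 [[0.944, -0.002, -0.331], [0.331, -0.0, 0.944], [-0.002, -1.0, 0.001]]
```

The hub dropped into the keyway at a tool angle of about 19° (weight back on the wrist). I'll lower it in short stages, turning 1.5° more to centre the keyway.

send_rows(steps=[[0.55,-0.03,0.1,0,-0.025],[0.55,-0.03,0.2,0,-0.025],[0.55,-0.03,0.3,0,-0.025],[0.55,-0.03,0.4,0,-0.025],[0.55,-0.03,0.4,0,-0.025]])

```text
clock: 11.35
position: [0.5801, 0.1189, 0.1845]
ee_rot: [-1.552, -0.283, 0.284]
force: [-4.0, 2.2, -5.6]
width: 0.622
```

```bash
python3 -c "
from h import *
state()"
```

```text
t 11.35 pos [0.5801 0.1189 0.1845] xang 20.69 F [-4.   2.2 -5.6] M [0.43 0.69 0.02] w 57.23 q [ 0.112  0.488 -0.582  1.673  0.298  1.071 -0.199] 
 [[0.935, -0.001, -0.353], [0.353, 0.0, 0.935], [-0.001, -1.0, 0.0]]
```

send_rows(steps=[[0.55,-0.05,0,0.05,-0.02],[0.55,-0.05,0,0.05,-0.02]])

```text
clock: 11.6
position: [0.5801, 0.1189, 0.1847]
ee_rot: [-1.55, -0.3, 0.299]
force: [-1.0, 0.7, -6.0]
width: 0.622
```

```bash
python3 -c "
from h import *
state()"
```

```text
t 11.6 pos [0.5801 0.1189 0.1847] xang 21.84 F [-1.   0.7 -6. ] M [0.25 0.09 0.08] w 57.26 q [ 0.115  0.489 -0.586  1.674  0.301  1.07  -0.181] 
 [[0.928, 0.001, -0.372], [0.372, -0.0, 0.928], [0.001, -1.0, -0.0]]
```

Forces relaxed. I lower it further.

send_rows(steps=[[0.55,0,0.15,0,0],[0.55,0,0.3,0,0],[0.55,0,0.45,0,0],[0.55,0,0.6,0,0],[0.55,0,0.75,0,0],[0.55,0,0.75,0,0]])

```text
clock: 12.35
position: [0.5798, 0.1189, 0.1771]
ee_rot: [-1.55, -0.299, 0.299]
force: [1.3, 0.1, -5.5]
width: 0.62
```

```bash
python3 -c "
from h import *
state()"
```

```text
t 12.35 pos [0.5798 0.1189 0.1771] xang 21.82 F [ 1.3  0.1 -5.5] M [ 0.07 -0.16 -0.06] w 57.03 q [ 0.113  0.496 -0.584  1.683  0.306  1.056 -0.187] 
 [[0.928, -0.0, -0.372], [0.372, -0.0, 0.928], [-0.0, -1.0, -0.0]]
```

send_rows(steps=[[0.55,0.02,0.15,0,0],[0.55,0.02,0.3,0,0],[0.55,0.02,0.45,0,0],[0.55,0.02,0.6,0,0],[0.55,0.02,0.75,0,0],[0.55,0.02,0.9,0,0],[0.55,0.02,1.0,0,0],[0.55,0.02,1.05,0,0],[0.55,0.02,1.05,0,0]])

```text
clock: 13.48
position: [0.58, 0.1191, 0.1667]
ee_rot: [-1.55, -0.299, 0.299]
force: [-0.6, -0.2, -5.8]
width: 0.623
```

```bash
python3 -c "
from h import *
state()"
```

```text
t 13.47 pos [0.58   0.1191 0.1667] xang 21.83 F [-0.6 -0.2 -5.8] M [ 0.05 -0.08 -0.05] w 57.31 q [ 0.11   0.506 -0.58   1.695  0.314  1.035 -0.194] 
 [[0.928, -0.0, -0.372], [0.372, -0.0, 0.928], [-0.0, -1.0, -0.0]]
```

send_rows(steps=[[0.55,0,0.05,0,0],[0.55,0,0.1,0,0],[0.55,0,0.15,0,0],[0.55,0,0.2,0,0],[0.55,0,0.2,0,0]])

```text
clock: 14.1
position: [0.58, 0.1191, 0.1648]
ee_rot: [-1.55, -0.299, 0.299]
force: [0.3, -0.3, -4.7]
width: 0.62
```

```bash
python3 -c "
from h import *
state()"
```

```text
t 14.1 pos [0.58   0.1191 0.1648] xang 21.82 F [ 0.3 -0.3 -4.7] M [-0.05  0.   -0.01] w 57.08 q [ 0.109  0.508 -0.579  1.697  0.316  1.031 -0.195] 
 [[0.928, 0.0, -0.372], [0.372, -0.0, 0.928], [-0.0, -1.0, -0.0]]
```

send_rows(steps=[[0.55,0,0.04,0,0],[0.55,0,0.08,0,0],[0.55,0,0.1,0,0],[0.55,0,0.1,0,0]])

```text
clock: 14.6
position: [0.58, 0.1191, 0.1647]
ee_rot: [-1.551, -0.299, 0.298]
force: [-4.6, -2.4, 6.9]
width: 0.624
```

```bash
python3 -c "
from h import *
state()
a=imaging.get_image('side');cv2.imwrite('pics/p3s.png',a);crop('',a,150,210,120,100,6,'pics/p3z.png')"
```

```text
t 14.6 pos [0.58   0.1191 0.1647] xang 21.82 F [-4.6 -2.4  6.9] M [-0.38  0.94  0.02] w 57.4 q [ 0.109  0.508 -0.579  1.697  0.316  1.031 -0.196] 
 [[0.928, 0.001, -0.372], [0.372, -0.0, 0.928], [0.001, -1.0, -0.001]]
```

View pics/p3z.png

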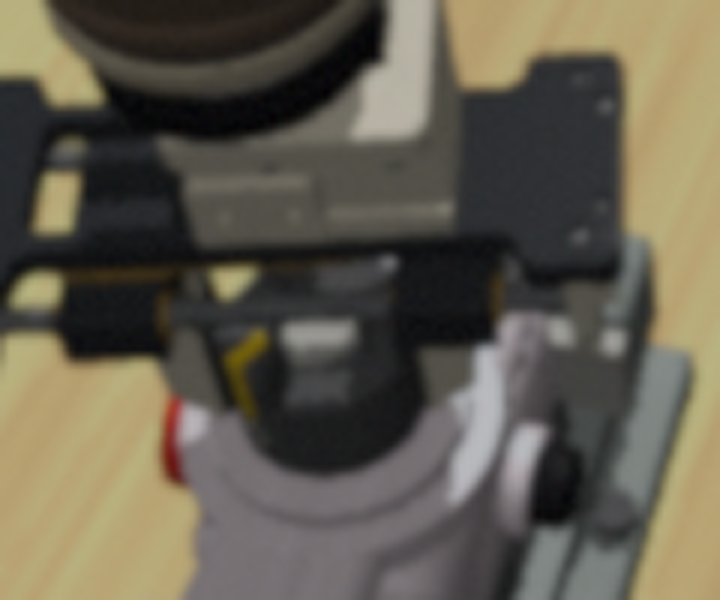

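The side view shows the hub seated at the shoulder with its yellow mark at (240,370) in the crop. The wrist now reads +6.9 N, so about 13 N rests on the shoulder, and the TCP height matches home (0.1648). I ease off and turn the pump clockwise.

send_rows(steps=[[0.55,-0.02,-0.08,0,0],[0.55,-0.01,-0.08,0,0.06],[0.55,0.0,-0.08,0,0.12],[0.55,0.01,-0.08,0,0.18],[0.55,0.03,-0.08,-0.01,0.24],[0.55,0.04,-0.08,-0.01,0.3],[0.55,0.05,-0.08,-0.01,0.36],[0.55,0.05,-0.08,-0.01,0.36]])

```text
clock: 15.65
position: [0.58, 0.1192, 0.1647]
ee_rot: [-1.571, -0.016, 0.017]
force: [-4.6, -2.1, 3.3]
width: 0.62
```

```bash
python3 -c "
from h import *
state()"
```

```text
t 15.65 pos [0.58   0.1192 0.1647] xang 1.21 F [-4.6 -2.1  3.3] M [-0.38  0.99  0.04] w 57.04 q [ 0.051  0.491 -0.492  1.701  0.265  1.017 -0.511] 
 [[1.0, -0.001, -0.021], [0.021, -0.001, 1.0], [-0.001, -1.0, -0.001]]
```

send_rows(steps=[[0.55,-0.08,0,-0.04,0],[0.55,-0.07,0,-0.04,0.06],[0.55,-0.06,0,-0.04,0.12],[0.55,-0.05,0,-0.04,0.18],[0.55,-0.04,0,-0.05,0.24],[0.55,-0.03,0,-0.05,0.3],[0.55,-0.02,0,-0.05,0.36],[0.55,-0.02,0,-0.05,0.36]])

```text
clock: 16.65
position: [0.5802, 0.1191, 0.1647]
ee_rot: [-1.554, 0.265, -0.265]
force: [-3.6, -0.4, 2.2]
width: 0.623
```

```bash
python3 -c "
from h import *
state()
a=imaging.get_image('side');cv2.imwrite('pics/p4s.png',a);crop('',a,150,210,120,100,6,'pics/p4z.png')"
```

```text
t 16.65 pos [0.5802 0.1191 0.1647] xang -19.36 F [-3.6 -0.4  2.2] M [-0.    0.71 -0.02] w 57.28 q [-0.006  0.476 -0.406  1.706  0.216  1.004 -0.826] 
 [[0.943, 0.0, 0.331], [-0.331, 0.0, 0.943], [0.0, -1.0, 0.0]]
```

View pics/p4z.png

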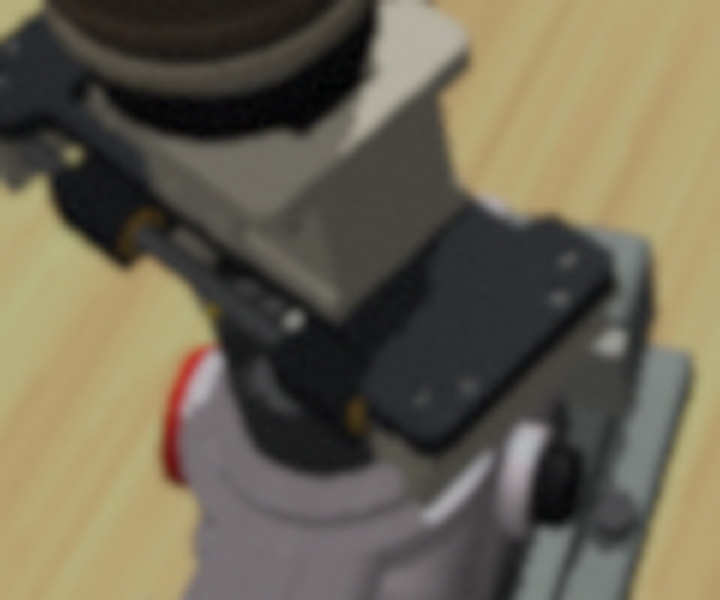

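send_rows(steps=[[0.55,-0.06,-0.03,-0.02,0],[0.55,-0.05,-0.03,-0.02,0.06],[0.55,-0.04,-0.03,-0.02,0.12],[0.55,-0.03,-0.03,-0.03,0.18],[0.55,-0.02,-0.03,-0.03,0.24],[0.55,-0.01,-0.03,-0.03,0.3],[0.55,0.0,-0.03,-0.03,0.36],[0.55,0.01,-0.03,-0.04,0.4],[0.55,0.01,-0.03,-0.04,0.4]])

```text
clock: 17.82
position: [0.5804, 0.119, 0.1647]
ee_rot: [-1.492, 0.577, -0.577]
force: [-0.7, 3.8, -3.0]
width: 0.622
```

```bash
python3 -c "
from h import *
state()
a=imaging.get_image('top');cv2.imwrite('pics/p5t.png',a);crop('',a,110,110,130,100,6,'pics/p5tc.png')"
```

```text
t 17.82 pos [0.5804 0.119  0.1647] xang -42.29 F [-0.7  3.8 -3. ] M [ 0.9  -0.05  0.05] w 57.27 q [-0.071  0.462 -0.311  1.712  0.163  0.992 -1.179] 
 [[0.74, 0.0, 0.673], [-0.673, 0.001, 0.74], [-0.0, -1.0, 0.001]]
```

View pics/p5tc.png

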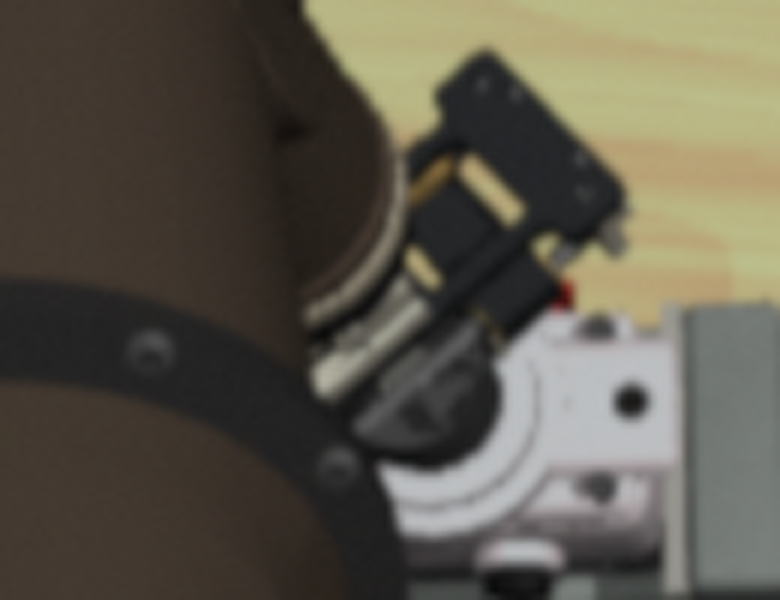

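The top view shows the hub seated and held with the mark hidden by the gripper. I'll relax the side load, open, and lift clear to read the mark.

send_rows(steps=[[0.55,-0.04,0.02,0.04,0],[0.55,-0.04,0.02,0.04,0],[1,-0.04,0.02,0.04,0],[1,-0.04,0.02,0.04,0],[1,-0.04,0.02,0.04,0],[1,-0.04,0.02,0.04,0],[1,-0.04,0.02,0.04,0]])

```text
clock: 18.75
position: [0.5802, 0.1187, 0.1646]
ee_rot: [-1.493, 0.578, -0.578]
force: [-1.2, 0.1, 0.5]
width: 0.997
```

```bash
python3 -c "
from h import *
state()"
```

```text
t 18.75 pos [0.5802 0.1187 0.1646] xang -42.35 F [-1.2  0.1  0.5] M [-0.01 -0.07  0.01] w 91.77 q [-0.072  0.462 -0.311  1.712  0.164  0.992 -1.181] 
 [[0.739, -0.0, 0.674], [-0.674, -0.0, 0.739], [0.0, -1.0, -0.0]]
```

send_rows(steps=[[1,0,-2,0,0],[1,0,-5,0,0],[1,0,-10,0,0],[1,2,-14,-5,0],[1,5,-15,-12,0],[1,8,-15,-19,0],[1,9,-15,-25,0],[1,9,-15,-25,0],[1,9,-15,-25,0]])

```text
clock: 19.88
position: [0.4772, -0.1292, 0.3149]
ee_rot: [-1.492, 0.582, -0.582]
force: [1.1, 1.0, -0.8]
width: 1.0
```

```bash
python3 -c "
from h import *
state()
a=imaging.get_image('side');cv2.imwrite('pics/p6s.png',a);crop('',a,160,220,110,100,6,'pics/p6sc.png')
a=imaging.get_image('top');cv2.imwrite('pics/p6t.png',a);crop('',a,130,130,120,100,6,'pics/p6tc.png')"
```

```text
t 19.88 pos [ 0.4772 -0.1292  0.3149] xang -42.62 F [ 1.1  1.  -0.8] M [-0.02 -0.07  0.02] w 92.01 q [ 0.34   0.169 -0.217  1.729  0.039  1.247 -0.63 ] 
 [[0.736, 0.0, 0.677], [-0.677, -0.001, 0.736], [0.001, -1.0, -0.001]]
```

View pics/p6sc.png

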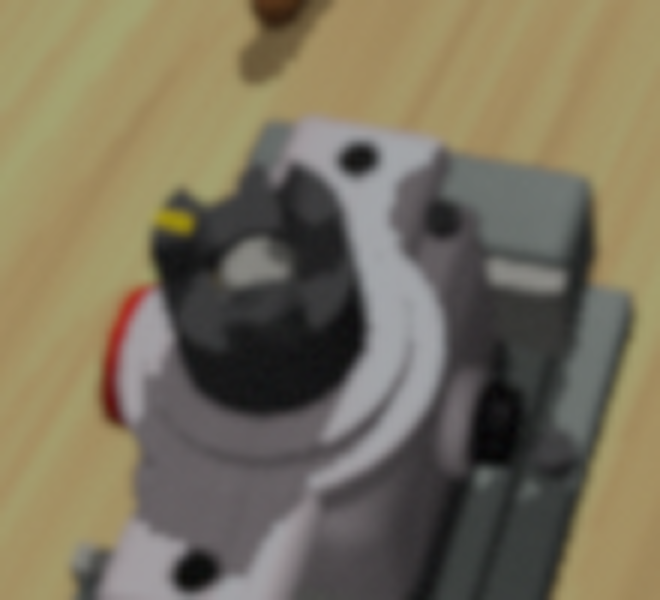

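View pics/p6tc.png

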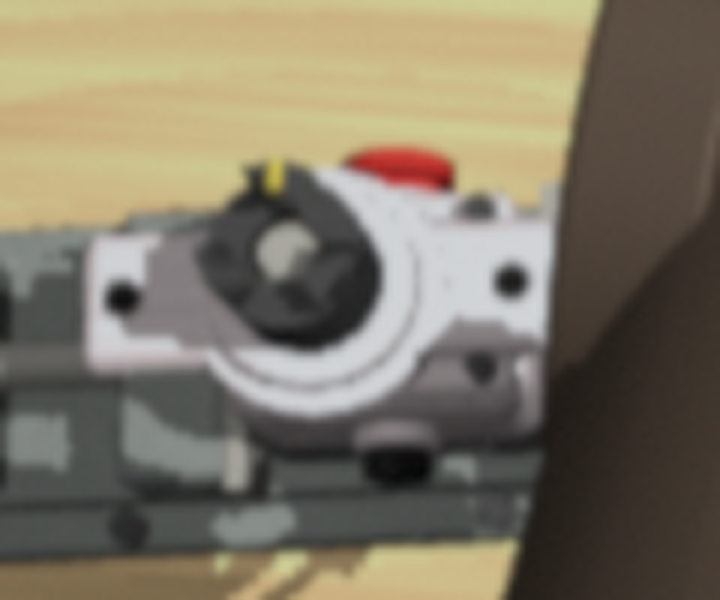

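```bash
cat > yaw.py <<'E'
from h import *
import sys
def cen(f,box,top):
    im=cv2.imread(f).astype(float);x0,y0,w,h=box;c=im[y0:y0+h,x0:x0+w]
    m=np.clip(np.minimum(c[...,1],c[...,2])-c[...,0]-45,0,None)
    # mask wood by saturation ratio
    m[c[...,0]>0.45*c[...,2]]=0
    m8=(m>0).astype(np.uint8);n,l,st,ce=cv2.connectedComponentsWithStats(m8)
    k=1+st[1:,4].argmax();mm=m*(l==k);yy,xx=np.mgrid[:h,:w]
    print(f,st[k]);return np.array([(mm*xx).sum()/mm.sum()+x0,(mm*yy).sum()/mm.sum()+y0])
tag=sys.argv[1]
a=cen(f"pics/{tag}s.png",(182,248,16,18),0);b=cen(f"pics/{tag}t.png",(168,152,18,16),1)
X,r=tri(a,b);print(a,b,X.round(4),r.round(2))
for c in([.579,.1177],[.5791,.118],[.5785,.1172]):
    d=X[:2]-c;print(c,np.hypot(*d).round(4),"rel",np.degrees(np.arctan2(d[1],d[0])).round(1)-6.8)
for n,q,s in(("side",a,(.5801,.1169)),("top",b,(.5764,.1168))):
    Y=ray(n,q,.210);d=Y[:2]-s;print(n,Y.round(4),np.hypot(*d).round(4),np.degrees(np.arctan2(d[1],d[0])).round(1)-6.8)
E
python3 yaw.py p6
```

```text
pics/p6s.png [ 4  7  6  4 21]
pics/p6t.png [7 6 2 4 7]
[188.52008929 256.30915179] [175.43661972 159.09859155] [0.6024 0.1206 0.2099] [ 0.59  0.22 -0.08 -0.78]
[0.579, 0.1177] 0.0236 rel 0.20000000000000018
[0.5791, 0.118] 0.0234 rel -0.5
[0.5785, 0.1172] 0.0241 rel 1.2999999999999998
side [0.6035 0.1206 0.21  ] 0.0237 2.1000000000000005
top [0.6006 0.1202 0.21  ] 0.0244 1.1000000000000005
```

```bash
python3 -c "
from h import *
print(arm.sign_off()); print(arm.observe()['clock'])"
```

```text
the job is handed in; nothing more can be done
None
the job is handed in; nothing more can be done
```

The dark hub is home on the pump shaft, with its set screw facing out on the red-plug side. The job was handed in at about 20 s, with the gripper open and well clear.

- **Fitting:** I set the hub down on the key's end at about 6 N and turned it gently anticlockwise until the keyway dropped over the key. I then lowered it, still gripped, until it met the shoulder with about 13 N.
- **Turning:** I turned the pump clockwise about 64° by the hub, let go, and moved away.
- **Last checks:**
  - The yellow mark measured 0.210 m high, which is the home height.
  - Its direction was within about 1–2° of the pump's x. The estimates ranged from -0.5° to +2.1° depending on which shaft centre I used.
- **Small disagreements:**
  - The two cameras differed by about 3 mm in x, so I relied on combined readings or on one camera at a time.
  - Side loads up to about 5 N appeared while lowering and turning, and I eased most of them off on the way.
- **Not checked:** I did not measure the other things on the bench again afterwards. The arm passed clear of them and no unexpected forces showed.

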